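# Sort left-hand and right-hand brackets off the sorting board

### The job

Sort the three loose angle brackets on the sorting board: push each one along the board and over its edge into the bin whose screwed-down sample it matches, left-hand with left-hand and right-hand with its mirror image. Slide them rather than picking them up, and leave the pine offcut and the little sleeper lying where they are on the board.

Things in the scene. Friction and masses are not known exactly. Their poses are not given: they have to be found in the camera images.
- board: Fixed plywood sorting board, 380 mm along its x (away from the robot), 220 mm along its y, flat rimless top at z = 0.100; origin 60 mm under the centre of the top. The brackets lie foot down at any yaw in a row along its x axis, 98 mm apart in any order, within 30 mm of its centre line. A bin stands along each long edge (y = +-110 mm).
- bin_left: Fixed open bin for LEFT-HAND brackets, along either long edge of the board. Inside 298 (x) by 108 mm (y); rim 55 mm above its origin, floor and walls 6 mm. Origin: centre of its underside (z = 0.040), 172 mm from the board's centre line; axes as the board's. On a ledge 199 mm from the origin, past its far (+x) end, a sample left-hand bracket, top at z = 0.121, is screwed down, flange to the robot.
- bin_right: The same bin for RIGHT-HAND brackets, along the other long edge of the board; the sample on its ledge is a right-hand bracket.
- bracket_left_1: Loose left-hand steel angle bracket, 60 x 60 mm, 0.09 kg: foot plate (x -30..30, y -30..6 mm, 6 thick), upright flange along its y = -30 edge (60 long, 5 thick, 26 high), flat ear (x -30..-8, y 6..30, 6 thick). From above with the flange nearest you, the ear points away from you at the left end. Origin: on the underside, centre of the 60 x 60 outline; z up. Centre of mass at (-3, -12) mm.
- bracket_left_2: Loose left-hand steel angle bracket, 60 x 60 mm, 0.09 kg: foot plate (x -30..30, y -30..6 mm, 6 thick), upright flange along its y = -30 edge (60 long, 5 thick, 26 high), flat ear (x -30..-8, y 6..30, 6 thick). From above with the flange nearest you, the ear points away from you at the left end. Origin: on the underside, centre of the 60 x 60 outline; z up. Centre of mass at (-3, -12) mm.
- bracket_right: Loose right-hand steel angle bracket, 60 x 60 mm, 0.09 kg: foot plate (x -30..30, y -30..6 mm, 6 thick), upright flange along its y = -30 edge (60 long, 5 thick, 26 high), flat ear (x 8..30, y 6..30, 6 thick). From above with the flange nearest you, the ear points away from you at the right end. Origin: on the underside, centre of the 60 x 60 outline; z up. Centre of mass at (3, -12) mm.
- offcut: Pine offcut 22 x 75 x 10 mm, long along its y, lying loose across the end of the board near the robot; origin under its centre. Not part of the job.
- sleeper: Brown wooden model sleeper 8 x 46 x 8 mm, long along its y, lying loose across the far end of the board; origin under its centre. Not part of the job.
Not all that is in view belongs to the job. Leave any green or red look-alike of the bracket_left_1 alone.

How it is judged:
At the end, for the whole second after the job is handed in: Both left-hand brackets lie at rest in bin_left and the right-hand bracket in bin_right: each origin within the bin's inside outline and less than 50 mm above the bin's underside, in any attitude (x of bracket_left_1 in the frame of bin_left between -0.152 and 0.152 m and y of bracket_left_1 in the frame of bin_left between -0.058 and 0.058 m and z of each of bracket_left_1, bracket_left_2 in the frame of bin_left below 0.05 m and linear speed of each of bracket_left_1, bracket_left_2, bracket_right below 0.02 m/s and x of bracket_left_2 in the frame of bin_left between -0.152 and 0.152 m and y of bracket_left_2 in the frame of bin_left between -0.058 and 0.058 m and x of bracket_right in the frame of bin_right between -0.152 and 0.152 m and y of bracket_right in the frame of bin_right between -0.058 and 0.058 m and z of bracket_right in the frame of bin_right below 0.05 m); the robot touches nothing.
It fails at once if a bracket is lifted more than 30 mm off the board's top (height (world z) of any of bracket_left_1, bracket_left_2, bracket_right above 0.13 m).
It fails at once if the offcut or the sleeper is moved more than 20 mm (distance of any of offcut, sleeper from where it was at the start of the episode above 0.02 m).
It also fails if it takes over 48 s, if anything falls off the work surface, if the arm or the gripper's body presses on something with over 40 N, if the wrist force passes 120 N, or if a joint passes its speed limit or range.

### The arm

A 6-joint arm with a two-finger parallel gripper is mounted at the origin on the work surface; the furniture and walls round the work are solid. World frame = base frame: x ahead of the robot, y to its left, z up, the work surface at z = 0. Lengths are in m, angles in rad, forces in N, time in s.
With the tool pointing down it reaches from about 0.275 to 0.775 m from the base axis. Payload 14.6 kg.
Tool frame: the origin (TCP) lies at the very end of the fingers, on their centre line; the grasp point (between the pads) lies 19 mm behind it; z points along the fingers, y is the line along which they close (so a half turn about z gives the same grasp; the last joint's range is limited). The gripper opens to 85 mm and grips with 20 to 120 N. Pads are 22 mm wide; open, the fingers measure 114 mm over their backs; the gripper's body (76 mm by 85 mm) begins 54 mm behind the grasp point. The pads swing forward as they close: fully open they stand 13 mm farther back than shut.
Start: joints at [-1.301, 0.263, -0.048, 1.259, 0, 1.415], TCP at [0.216, -0.478, 0.231] pointing down, gripper open.
Joint ranges: [-2.65, 2.65], [-0.89, 1.7], [-1.18, 1.37], [-2.13, 2.11], [-1.35, 1.29], [-3.14, 3.14]. Speed limits (rad/s): [1.89, 1.89, 2.57, 2.79, 3.14, 3.14].

### API

Orientations are given as [roll, pitch, yaw] about the fixed x, y, z axes, in that order (R = Rz(yaw) Ry(pitch) Rx(roll)).
In Python, from bench import manip, viewer, job gives the robot as it stands.
- The arm moves only by the tool servo_tool, never from a script. Its argument "motion" is a list that holds one entry, the list of rows, each a list of 5 numbers: the shift along the tool's x, y, z in mm, then the turn about the tool's z in rad, then the finger opening in mm, from 0 to 85.4. In form: [[[dx, dy, dz, turn, gripper], ...]]. A call has 1 to 20 rows; each row is the pose to reach, as a shift and turn from the pose commanded when the call began, along the tool's axes at that moment; what a row does not reach only later rows make up. A row lasts 1/12 s, in which the tool goes at most 41.7 mm and 7.16 degrees, less where a joint would pass 70% of its speed; a pose out of reach is approached as far as the arm can. A call with a gripper value outside its range is refused whole. The fingers move at their own pace and stop on an object; the grip force is fixed at half the most. Time passes only in rows, so rows that repeat a pose let the fingers close. It gives the time, the measured TCP pose, the force, the opening and the grip force at its end, in the units of the state.
- manip.get_obs(): the state, without advancing time (a new reading comes with each control period).
- viewer.read_camera(name): name is "scene" or "side" or "wrist"; returns the picture (420x560x3 uint8, blue, green, red); there is no depth.
- viewer.calibration(name): a dict with "vfov" (degrees; the focal length in pixels is half the picture's height over the tangent of half this angle, whatever the lens; pixels are square), "cx", "cy" (the principal point, pixels), "R" (3x3) and "t" (3): a world point X has camera coordinates R X + t. Camera axes: x right, y down, z forward; pixel columns grow to the right and rows downward; lengths in m; the calibration is good to about 2 mm. A picture is of the moment at which its call begins: read the wrist's pose just before it. calibration takes no time and is no camera call; for the wrist camera it gives the pose at the moment of the call.
- job.sign_off(): hands the job in; it is judged then, once.
Trained networks look in the newest picture that a camera, given by its name, has taken for a name from the list of things; names that differ only in an ending like _2 or _b are one class to them, and where a whole thing is asked for, a point or a joint stands for the part that bears it (a point fixed in the world has none). Each returns a list of dicts, best first, with "conf" (0 to 1); they miss things now and then, are a little off and sometimes report something else, mostly with a low value. They report only what shows in the picture. A call takes as long as a camera call. They do not tell look-alikes from the thing itself.
- viewer.outline_of(camera, name): "pixels" (420x560 bool, what is visible of it) and "bbox" ([left, top, right, bottom] in pixels, round what is visible of it).
The state is a dict: "time_s": time; "joint_pos": joint angles; "qd": joint speeds; "joint_efforts": joint torques, N m; "tool_pos": TCP position; "orientation": TCP orientation; "force": force on the tool from outside, world axes, zero at the start; "moment": the same for the moment, N m; "finger_gap": finger opening in m; "finger_force": force on a finger pad.
Only numpy, scipy, OpenCV 4.12 (cv2) and the standard library are available. Lean on these libraries where they do the work, as an engineer would, in place of code of your own. Each camera call takes 0.05 s, during which the arm holds its last target. There are 200 camera calls.

## Working session

There is one attempt and no reset: what is moved stays moved. The work goes in short steps, Python scripts to look and compute and a tool call to move; the robot and the scene stay as the last step left them, time stands still between calls to the robot, and variables do not carry over. Pictures are saved under pics/ and viewed, at most 10 in all, crops included, and the job is handed in when it is done.

Besides the shell and the picture viewer there is one more tool, called as name(argument=value, ...) on one line, values as JSON. servo_tool: Moves the arm, as the interface text tells. Its arguments: {"type":"object","properties":{"motion":{"type":"array"}},"required":["motion"]}

```bash
mkdir -p pics; ls
python3 - <<'E'
from bench import manip, viewer
import cv2
o=manip.get_obs();print(o['time_s'],o['tool_pos'],o['orientation'],o['finger_gap'])
for n in ['scene','side']:
    im=viewer.read_camera(n);cv2.imwrite(f'pics/{n}0.png',im)
    c=viewer.calibration(n);print(n,c)
E
```

```text
pics
0.0 [ 0.21628099 -0.47809393  0.23082931] [-3.14055327e+00 -1.82134273e-04  4.24769520e-01] 0.08538714434875437
scene {'vfov': 50.755088432755585, 'cx': 282.17825686378166, 'cy': 216.0152910721248, 'R': array([[ 0.90217813, -0.43123321, -0.01060855],
       [-0.19781763, -0.39174711, -0.89855572],
       [ 0.3833312 ,  0.81275588, -0.43873121]]), 't': array([-0.47269301,  0.15254389,  0.97350081])}
side {'vfov': 44.99612775622889, 'cx': 270.1792079161003, 'cy': 206.97055018245544, 'R': array([[-0.9873875 , -0.15615991, -0.02607685],
       [-0.04652683,  0.44363952, -0.89499678],
       [ 0.15133133, -0.88249536, -0.44530975]]), 't': array([0.47429638, 0.15899065, 1.06328056])}
```

View pics/scene0.png

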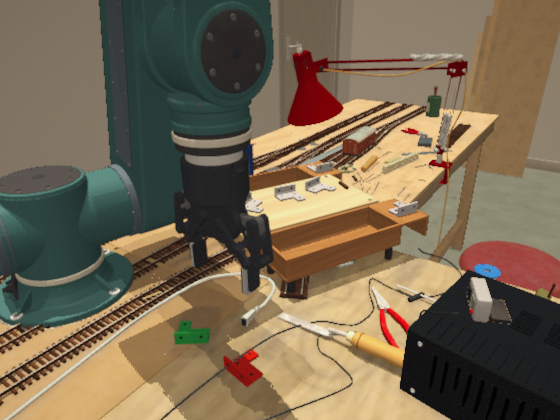

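View pics/side0.png

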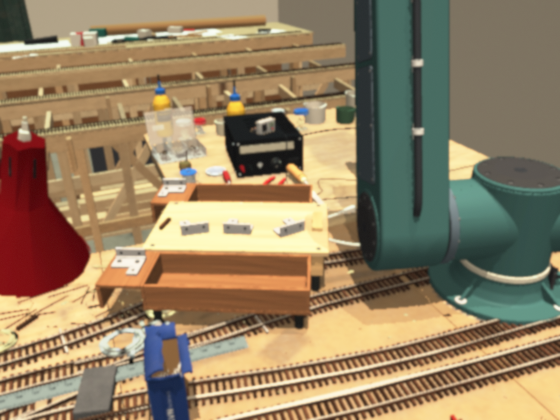

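Scene: brackets at about (252,204), (288,192) and (318,184). Side: the same three at (290,227), (237,227) and (195,228), with the samples at (173,188) and (128,262). I'll rectify both views to the board plane.

```bash
cat > h.py <<'E'
import numpy as np, cv2
from bench import manip, viewer
def K(c):
    f=210/np.tan(np.radians(c['vfov'])/2); return np.array([[f,0,c['cx']],[0,f,c['cy']],[0,0,1]])
def Hom(c,z):  # (x,y,1)->pixel
    R,t=c['R'],c['t']; return K(c)@np.c_[R[:,0],R[:,1],R[:,2]*z+t]
def top(im,c,z,x0,y1,w,h,s):  # image col=(y1-y)*s, row=(x1-x)*s ; x0=max x
    A=np.array([[0,-1/s,x0],[-1/s,0,y1],[0,0,1]])
    return cv2.warpPerspective(im,Hom(c,z)@A,(w,h),flags=cv2.INTER_LINEAR|cv2.WARP_INVERSE_MAP)
E
python3 - <<'E'
from h import *
o=[]
for n in ['scene','side']:
    o.append(top(cv2.imread(f'pics/{n}0.png'),viewer.calibration(n),.1,.85,.25,400,600,1000*.8 if 0 else 800))
cv2.imwrite('pics/top0.png',np.hstack(o))
E
```

```text
(no output)
```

View pics/top0.png

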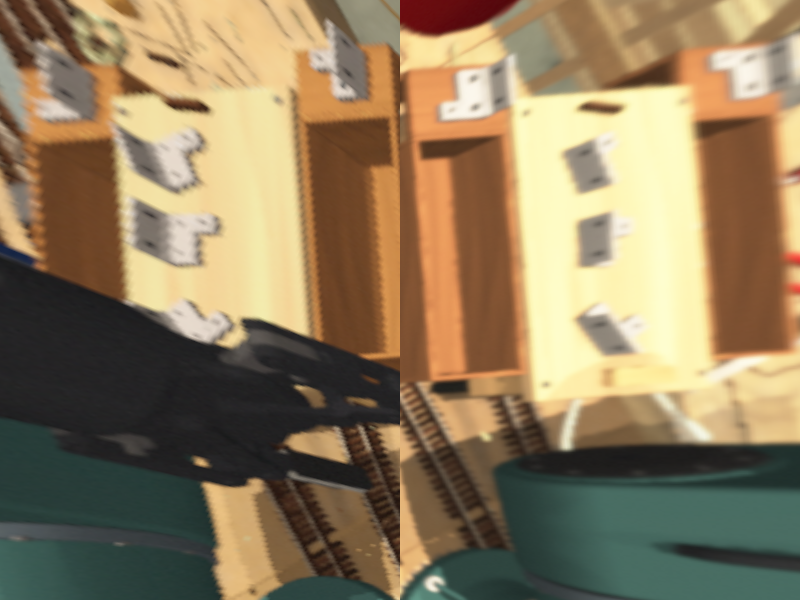

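Scale is 0.8 px/mm. The board's corners in the side half are at about (512,100), (690,86), (533,398) and (710,385). That puts its centre near (0.547,-0.014) with yaw of about 0.07. Flanges all face +y. The samples need a closer look.

Run:
```python
from h import *
S=cv2.imread('pics/scene0.png');D=cv2.imread('pics/side0.png')
def cr(im,x,y):
    return cv2.resize(im[y-22:y+23,x-30:x+30],(266,200),interpolation=cv2.INTER_CUBIC)
a=np.hstack([cr(D,173,188),cr(D,128,262),cr(D,290,227)])
b=np.hstack([cr(S,404,210),cr(S,320,168),cr(S,255,204)])
c=np.hstack([cr(D,237,227),cr(D,195,228),cr(S,300,190)])
cv2.imwrite('pics/crop.png',np.vstack([a,b,c]))
for cam in ['scene','side']:
  for n in ['bracket_left_1','bracket_right','bin_left','bin_right','board','offcut','sleeper']:
    for d in viewer.outline_of(cam,n): print(cam,n,round(d['conf'],2),d['bbox'])
```

```text
scene bracket_left_1 0.7 [225.7, 348.0, 256.2, 388.6]
scene bracket_left_1 0.65 [276.7, 186.0, 306.3, 197.0]
scene bracket_left_1 0.56 [175.8, 321.6, 207.4, 344.9]
scene bracket_left_1 0.54 [304.0, 175.9, 333.1, 192.0]
scene bracket_left_1 0.18 [246.5, 192.7, 265.5, 210.2]
scene bracket_right 0.58 [245.4, 195.3, 262.8, 211.2]
scene bracket_right 0.56 [266.5, 195.1, 426.8, 293.9]
scene bin_left 0.61 [250.3, 163.1, 344.7, 192.1]
scene bin_right 0.92 [263.5, 195.2, 428.3, 296.2]
scene board 0.91 [249.1, 175.8, 380.5, 254.4]
scene sleeper 0.48 [340.9, 178.8, 350.2, 189.2]
side bracket_left_1 0.69 [180.2, 221.7, 208.0, 234.7]
side bracket_left_1 0.55 [222.2, 217.6, 257.6, 232.9]
side bracket_right 0.9 [272.2, 217.9, 304.7, 235.4]
side bin_left 0.66 [95.0, 249.7, 313.1, 330.7]
side bin_right 0.79 [149.3, 179.5, 311.4, 218.9]
side board 0.58 [146.1, 201.7, 328.4, 288.5]
side offcut 0.51 [310.3, 208.2, 325.0, 230.4]
side offcut 0.37 [149.8, 178.0, 309.6, 219.8]
side sleeper 0.47 [161.1, 218.8, 171.2, 226.6]
side sleeper 0.39 [222.6, 216.4, 257.0, 233.4]
```

View pics/crop.png

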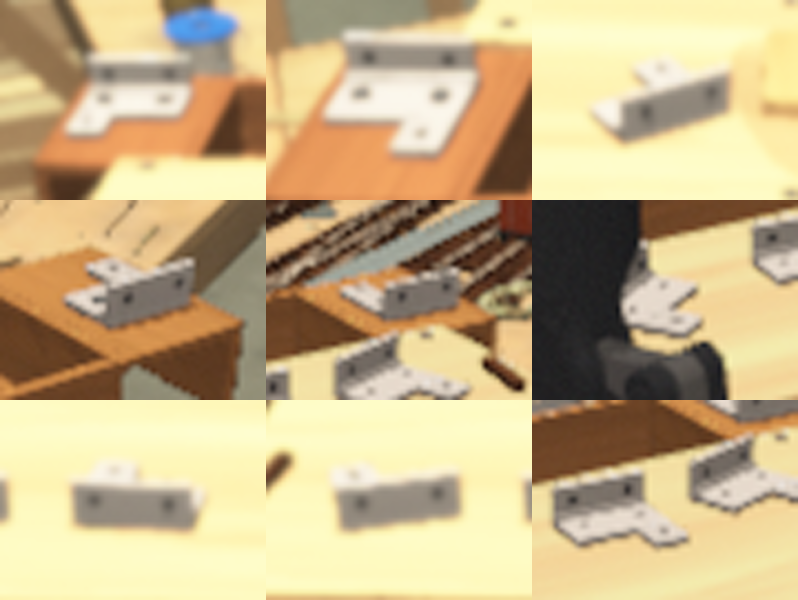

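-y bin sample: the ear points toward +y at its +x end, so it is right-hand. +y bin sample: left-hand. Loose brackets: near is right-hand, middle and far are left-hand, and the network agrees. Now I'll fit their poses to the silhouettes.

```bash
cat >> h.py <<'E'
from scipy.optimize import minimize
from scipy.spatial import ConvexHull
def boxes(hand):
    e=(-30,-8) if hand=='L' else (8,30)
    return [(-30,30,-30,6,0,6),(-30,30,-30,-25,0,26),(e[0],e[1],6,30,0,6)]
def render(c,hand,p,s=4):
    x,y,a=p; m=np.zeros((420*s,560*s),np.uint8); k=K(c)
    for b in boxes(hand):
        P=np.array([[u,v,w] for u in b[:2] for v in b[2:4] for w in b[4:]])/1000
        W=np.c_[x+P[:,0]*np.cos(a)-P[:,1]*np.sin(a),y+P[:,0]*np.sin(a)+P[:,1]*np.cos(a),P[:,2]+.1]
        q=(W@c['R'].T+c['t'])@k.T; q=(q[:,:2]/q[:,2:]+.5)*s
        cv2.fillConvexPoly(m,cv2.convexHull(q.astype(np.int32)),255)
    return cv2.resize(m,(560,420),interpolation=cv2.INTER_AREA)/255.
def fit(hand,obs,p0,yaws):
    def cost(p):
        q=(p[0]/1000,p[1]/1000,p[2]/50); r=0
        for c,m in obs:
            g=render(c,hand,q); r+=1-np.minimum(g,m).sum()/np.maximum(g,m).sum()
        return r/len(obs)
    best=None
    for y in yaws:
        r=minimize(cost,[p0[0],p0[1],y*50],method='Nelder-Mead',options=dict(initial_simplex=[[p0[0],p0[1],y*50],[p0[0]+8,p0[1],y*50],[p0[0],p0[1]+8,y*50],[p0[0],p0[1],y*50+12]],xatol=.2,fatol=1e-3,maxiter=120))
        if best is None or r.fun<best.fun: best=r
    return best.x[:2],best.x[2]/50,best.fun
def flange(pos,a,hand):  # inner-face and outer-face centres (mm), outward normal angle
    R=np.array([[np.cos(a),-np.sin(a)],[np.sin(a),np.cos(a)]]); s=-3 if hand=='L' else 3
    return pos+R@[s,-25],pos+R@[s,-30],np.arctan2(*(R@[0,-1])[::-1])
E
python3 - <<'E'
from h import *
cs={n:viewer.calibration(n) for n in ['scene','side']}
M={}
for cam in cs:
    viewer.read_camera(cam)
    M[cam]=[d for n in ['bracket_left_1','bracket_right'] for d in viewer.outline_of(cam,n)]
for name,h,p0,cams in [('mid','L',(548,-15),dict(side=(239,225),scene=(291,191))),('far','L',(645,-12),dict(side=(194,228),scene=(318,184))),('near','R',(447,-25),dict(side=(288,226)))]:
    obs=[]
    for cam,q in cams.items():
        ds=sorted(M[cam],key=lambda d:np.hypot((d['bbox'][0]+d['bbox'][2])/2-q[0],(d['bbox'][1]+d['bbox'][3])/2-q[1]))
        obs.append((cs[cam],ds[0]['pixels'].astype(float)))
    for hh in 'LR':
        for o in ([obs] if len(obs)==1 else [obs,obs[:1],obs[1:]]):
            p,a,f=fit(hh,o,p0,[-2.5,-3,2.7])
            print(name,hh,len(o),p.round(1),round(a,3),round(f,3),flange(p,a,hh))
print(manip.get_obs()['time_s'])
E
```

```text
mid L 2 [546.4  -1.6] -3.108 0.101 (array([548.55395813,  23.45316181]), array([548.38649118,  28.45035651]), np.float64(1.60429598151408))
mid L 1 [545.7  -1. ] 3.161 0.087 (array([548.23049496,  24.08610427]), array([548.13128351,  29.08511989]), np.float64(1.5906399184545403))
mid L 1 [547.1  -4. ] 3.22 0.105 (array([548.1589275 ,  21.14528441]), array([547.76734129,  26.12992685]), np.float64(1.6491938516078348))
mid R 2 [546.   -3.6] 3.152 0.258 (array([542.69316328,  21.37961607]), array([542.64043217,  26.37933801]), np.float64(1.5813427444958883))
mid R 1 [546.5  -2.2] -3.094 0.258 (array([542.32552988,  22.61236169]), array([542.09013674,  27.60681763]), np.float64(1.6178923627442898))
mid R 1 [546.1  -4.9] 3.145 0.25 (array([543.02802427,  20.06465985]), array([543.01164455,  25.06463302]), np.float64(1.5740722773322724))
far L 2 [643.9  10.1] 3.505 0.124 (array([637.7930707,  34.5802994]), array([636.01704528,  39.25424139]), np.float64(1.9339297749886901))
far L 1 [644.2   9.9] -2.81 0.13 (array([638.87912706,  34.48221999]), array([637.25268671,  39.21029484]), np.float6
[... 171 characters left out ...]
 [643.5   8.2] -2.833 0.264 (array([633.08807957,  31.09297128]), array([631.57124804,  35.85734134]), np.float64(1.8790197950043532))
far R 1 [644.1   7.5] 3.461 0.223 (array([633.4039367,  30.2724994]), array([631.83457279,  35.01982464]), np.float64(1.890065534774343))
far R 1 [644.9   9.9] -2.861 0.299 (array([635.09371351,  33.09012003]), array([633.70867155,  37.89445753]), np.float64(1.8514755874160336))
near L 1 [432.6 -16.9] 3.174 0.335 (array([434.75576537,   8.17946989]), array([434.59463565,  13.17687293]), np.float64(1.6030278501102164))
near R 1 [445.4  -7.4] 3.735 0.15 (array([428.90258072,  11.68385723]), array([426.10573959,  15.82845368]), np.float64(2.164419764176849))
1.1
```

servo_tool(motion=[[[503,-306,60,-1.175,0],[503,-306,60,-1.175,0],[503,-306,60,-1.175,0],[503,-306,60,-1.175,0],[503,-306,60,-1.175,0],[503,-306,60,-1.175,0],[503,-306,60,-1.175,0],[503,-306,60,-1.175,0],[503,-306,60,-1.175,0],[503,-306,60,-1.175,0],[503,-306,60,-1.175,0],[503,-306,60,-1.175,0],[503,-306,60,-1.175,0],[503,-306,60,-1.175,0],[503,-306,60,-1.175,0],[503,-306,60,-1.175,0],[503,-306,60,-1.175,0],[503,-306,60,-1.175,0],[503,-306,60,-1.175,0],[503,-306,60,-1.175,0]]])

```text
time_s: 2.77
tool_pos: [0.5482, 0.0067, 0.1716]
orientation: [3.141, 0.0, 1.598]
force: [-0.1, 0.4, -1.0]
finger_gap: 0.0003
finger_force: 0.0
```

servo_tool(motion=[[[0,0,30,0,0],[0,0,45,0,0],[0,0,52,0,0],[0,0,58,0,0],[0,0,61,0,0],[0,0,61,0,0]]])

```text
time_s: 3.27
tool_pos: [0.5486, 0.0075, 0.1104]
orientation: [3.141, 0.0, 1.599]
force: [0.3, 0.5, -0.4]
finger_gap: 0.0001
finger_force: 0.0
```

Run:
```python
from h import *
im=viewer.read_camera('wrist');s=viewer.read_camera('side')
c=cv2.resize(s[190:260,180:310],(560,301),interpolation=cv2.INTER_CUBIC)
cv2.imwrite('pics/w1.png',cv2.resize(np.vstack([im,c]),(466,600)))
```

```text
(no output)
```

View pics/w1.png

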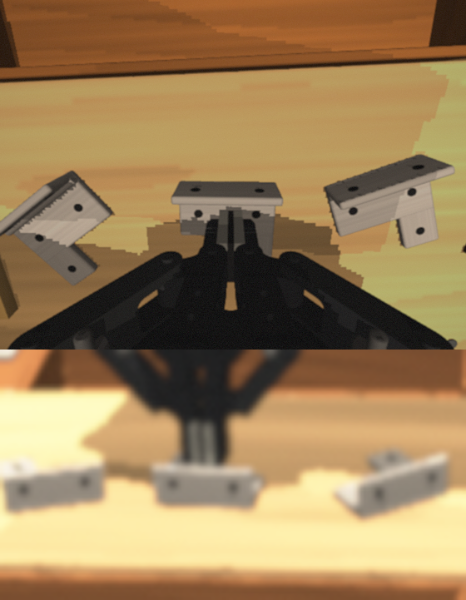

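The wrist picture shows the fingers just inside the middle bracket's flange (flange at about (228,190), fingers at (232,235)) and centred on it. Now I'll push toward +y.

servo_tool(motion=[[[9,0,0,0,0],[18,0,0,0,0],[27,0,0,0,0],[36,0,0,0,0],[45,0,0,0,0],[54,0,0,0,0],[63,0,0,0,0],[72,0,0,0,0],[81,0,0,0,0],[90,0,0,0,0],[99,0,0,0,0],[108,0,0,0,0],[117,0,0,0,0],[126,0,0,0,0],[135,0,0,0,0],[143,0,0,0,0],[143,0,0,0,0],[143,0,0,0,0]]])

```text
time_s: 4.87
tool_pos: [0.5444, 0.1511, 0.1102]
orientation: [-3.142, 0.0, 1.6]
force: [-0.2, -0.6, -0.5]
finger_gap: -0.0
finger_force: 0.0
```

Run:
```python
from h import *
im=viewer.read_camera('wrist');s=viewer.read_camera('side')
c=cv2.resize(s[170:330,90:340],(560,358),interpolation=cv2.INTER_CUBIC)
cv2.imwrite('pics/w2.png',cv2.resize(np.vstack([im,c]),(432,600)))
```

```text
(no output)
```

View pics/w2.png

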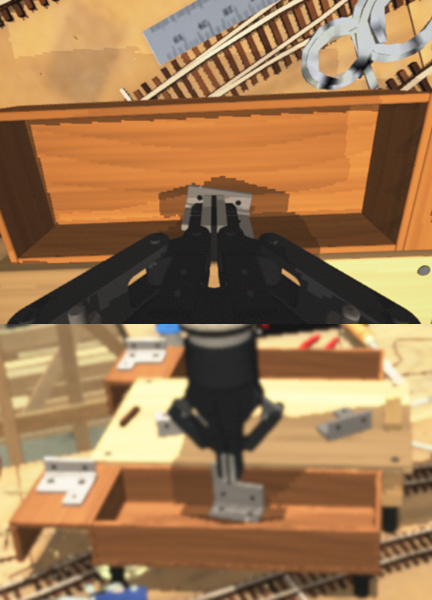

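The middle bracket dropped into the +y bin and stands flange-down against the inner wall (side crop at about (240,497)). Next is the far one.

servo_tool(motion=[[[0,0,-35,0,0],[0,0,-60,0,0],[0,0,-60,0,0],[-33,24,-60,-0.1,0],[-66,48,-60,-0.2,0],[-100,72,-60,-0.334,0],[-133,95,-60,-0.334,0],[-133,95,-60,-0.334,0],[-133,95,-60,-0.334,0],[-133,95,-35,-0.334,0],[-133,95,-15,-0.334,0],[-133,95,-5,-0.334,0],[-133,95,0,-0.334,0],[-133,95,0,-0.334,0]]])

```text
time_s: 6.13
tool_pos: [0.6425, 0.021, 0.1098]
orientation: [-3.14, -0.001, 1.934]
force: [-0.6, -0.8, -0.1]
finger_gap: 0.0
finger_force: 0.0
```

Run:
```python
from h import *
im=viewer.read_camera('wrist');s=viewer.read_camera('side')
c=cv2.resize(s[170:330,90:340],(560,358),interpolation=cv2.INTER_CUBIC)
cv2.imwrite('pics/w3.png',cv2.resize(np.vstack([im,c]),(432,600)))
```

```text
(no output)
```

View pics/w3.png

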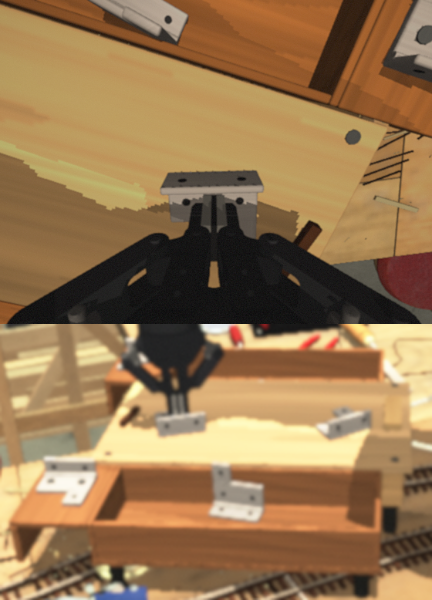

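Fingers are inside the far flange (wrist at about (212,190)). The first bracket leans on the inner wall. I'll push, easing the yaw round so this one lands clear of the first.

servo_tool(motion=[[[8,1,0,0.01,0],[16,3,0,0.03,0],[24,5,0,0.06,0],[32,7,0,0.09,0],[40,9,0,0.12,0],[48,11,0,0.15,0],[56,13,0,0.18,0],[64,16,0,0.21,0],[72,18,0,0.24,0],[80,20,0,0.27,0],[88,23,0,0.3,0],[96,25,0,0.3,0],[105,27,0,0.3,0],[114,30,0,0.3,0],[122,32,0,0.3,0],[131,34,0,0.3,0],[131,34,0,0.3,0],[131,34,0,0.3,0]]])

```text
time_s: 7.73
tool_pos: [0.6284, 0.1555, 0.1103]
orientation: [-3.142, 0.0, 1.635]
force: [-0.7, -0.1, 0.6]
finger_gap: 0.0001
finger_force: 0.0
```

servo_tool(motion=[[[0,0,-35,0,0],[0,0,-60,0,0],[-20,0,-70,0,0],[-60,-30,-70,0,0],[-60,-60,-70,0,0],[-60,-60,-70,0,0]]])

```text
time_s: 8.23
tool_pos: [0.5665, 0.0891, 0.1797]
orientation: [-3.136, 0.0, 1.632]
force: [0.3, 0.6, 1.2]
finger_gap: 0.0
finger_force: 0.0
```

Run:
```python
from h import *
im=viewer.read_camera('wrist');s=viewer.read_camera('side')
ds=viewer.outline_of('side','bracket_right');ds=[d for d in ds if 262<d['bbox'][0]<285]
c=viewer.calibration('side')
if ds:
    p,a,f=fit('R',[(c,ds[0]['pixels'].astype(float))],(445,-7),[3.7]);print(p,a,f,flange(p,a,'R'))
c=cv2.resize(s[170:330,90:340],(560,358),interpolation=cv2.INTER_CUBIC)
cv2.imwrite('pics/w4.png',cv2.resize(np.vstack([im,c]),(432,600)))
```

```text
[444.33026775  -8.90076204] 3.767560329265738 0.1315189861926851 (array([427.25203438,   9.6015066 ]), array([424.32262564,  13.65348938]), np.float64(2.1967640024708412))
```

View pics/w4.png

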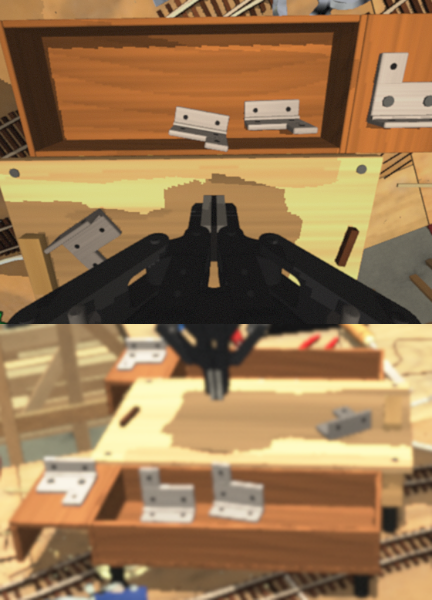

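Both left brackets stand in the left bin. For the last one I need to check clearance to the offcut (wrist view at about (35,262)).

Run:
```python
from h import *
c=viewer.calibration('wrist')
def bp(u,v,z):
    q=np.linalg.inv(Hom(c,z))@[u,v,1]; return (q[:2]/q[2]*1000).round(1)
s=1/.771
for n,u,v,z in [('offTR',43,235,.11),('offTL',22,238,.11),('offR',62,300,.11),('flangeNear',48,247,.126),('flangeFar',101,209,.126),('flangeFarOuter',97,212,.126),('earTip',97,268,.106),('leanA',176,120,.06),('sleeper',348,245,.108)]: print(n,bp(u*s,v*s,z))
for n in ['offcut','bracket_right']:
    for d in viewer.outline_of('wrist',n):
        print(n,d['conf'],d['bbox'])
        k=cv2.minAreaRect(np.argwhere(d['pixels'])[:,::-1].astype(np.float32)); print([bp(*p,.11) for p in cv2.boxPoints(k)])
        if n=='bracket_right':
            p,a,f=fit('R',[(c,d['pixels'].astype(float))],(445,-8),[3.75]);print(p,a,f,flange(p,a,'R'))
```

```text
offTR [400.9   7. ]
offTL [378.6   1.9]
offR [408.8 -80.2]
flangeNear [416.    5.7]
flangeFar [470.9  51. ]
flangeFarOuter [467.   47.6]
earTip [450.7 -35.8]
leanA [529.1 125.9]
sleeper [719.7  12.9]
offcut 0.83 [23.8, 302.0, 76.0, 383.0]
[array([373.6,   4.1]), array([400.9,  14.8]), array([408.5, -64.4]), array([378.5, -77.2])]
bracket_right 0.9 [59.5, 271.1, 156.4, 348.8]
[array([397.7, -12.1]), array([455.2,  49.8]), array([487.6,  11.2]), array([429.4, -57.4])]
[451.69540115  -4.4863732 ] 3.805399860580685 0.11605727657033904 (array([433.92944277,  13.35657283]), array([430.84884245,  17.29483408]), np.float64(2.2346035337857884))
bracket_right 0.41 [218.3, 137.7, 295.1, 198.8]
[array([527.8, 114.6]), array([533.3, 147.1]), array([586.1, 141.1]), array([583. , 107.8])]
[445.  -8.] 3.75 1.0 (array([428.24928896,  10.79929998]), array([425.39148237,  14.90209676]), np.float64(2.1792036732051034))
```

servo_tool(motion=[[[-12,-40,0,-0.12,0],[-23,-80,0,-0.24,0],[-35,-120,0,-0.36,0],[-46,-158,0,-0.48,0],[-46,-158,0,-0.555,0],[-46,-158,0,-0.555,0],[-46,-158,0,-0.555,0],[-46,-158,0,-0.555,0],[-46,-158,0,-0.555,0]]])

```text
time_s: 9.23
tool_pos: [0.4188, 0.0358, 0.1802]
orientation: [3.142, 0.0, 2.188]
force: [-0.0, -0.8, 0.5]
finger_gap: -0.0002
finger_force: 0.0
```

Run:
```python
from h import *
im=viewer.read_camera('wrist');c=viewer.calibration('wrist')
o=manip.get_obs();print(o['tool_pos'],o['orientation'])
for d in viewer.outline_of('wrist','bracket_right')[:1]:
    print(d['conf'],d['bbox'])
    p,a,f=fit('R',[(c,d['pixels'].astype(float))],(445,-8),[3.75]);print(p,a,f,flange(p,a,'R'))
```

```text
[0.41859806 0.03575938 0.18010887] [-3.14150640e+00 -1.12166316e-04  2.18794307e+00]
0.59 [231.2, 241.1, 315.5, 298.8]
[444.56533023  -6.17163903] 3.7890754434803826 0.5326641357849562 (array([427.09300175,  11.95893563]), array([424.07709885,  15.94695891]), np.float64(2.218279116685486))
```

servo_tool(motion=[[[0,0,30,0,0],[0,0,55,0,0],[0,0,68,0,0],[0,0,74,0,0],[0,0,74,0,0],[0,0,74,0,0]]])

```text
time_s: 9.83
tool_pos: [0.418, 0.0356, 0.1067]
orientation: [3.142, 0.0, 2.189]
force: [1.4, -0.1, 0.0]
finger_gap: 0.0
finger_force: 0.0
```

servo_tool(motion=[[[-9,0,0,0,0],[-18,0,0,0,0],[-27,0,0,0,0],[-36,0,0,0.03,0],[-45,-1,0,0.06,0],[-54,-2,0,0.09,0],[-63,-3,0,0.12,0],[-72,-4,0,0.15,0],[-81,-6,0,0.18,0],[-90,-8,0,0.21,0],[-98,-10,0,0.24,0],[-107,-12,0,0.27,0],[-116,-15,0,0.3,0],[-124,-18,0,0.33,0]]])

```text
time_s: 11.0
tool_pos: [0.4751, -0.0769, 0.1063]
orientation: [3.142, 0.0, 1.856]
force: [-0.5, 0.6, 0.9]
finger_gap: 0.0002
finger_force: 0.3
```

Run:
```python
from h import *
im=viewer.read_camera('wrist');s=viewer.read_camera('side')
c=cv2.resize(s[170:330,90:340],(560,358),interpolation=cv2.INTER_CUBIC)
cv2.imwrite('pics/w5.png',cv2.resize(np.vstack([im,c]),(432,600)))
```

```text
(no output)
```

View pics/w5.png

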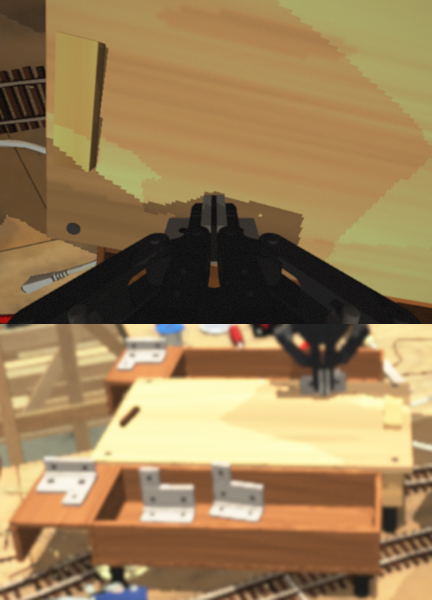

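The flange (side crop at about (325,382)) is still squarely in front of the fingers. I'll push it over the edge and then retreat upward.

servo_tool(motion=[[[-9,0,0,0.03,0],[-18,0,0,0.06,0],[-27,-1,0,0.09,0],[-36,-2,0,0.09,0],[-45,-3,0,0.09,0],[-54,-4,0,0.09,0],[-63,-5,0,0.09,0],[-72,-6,0,0.09,0],[-81,-7,0,0.09,0],[-88,-7,0,0.09,0],[-88,-7,0,0.09,0],[-88,-7,0,0.09,0]]])

```text
time_s: 12.1
tool_pos: [0.493, -0.1626, 0.1062]
orientation: [-3.141, -0.0, 1.768]
force: [-0.4, -0.6, -0.8]
finger_gap: 0.0002
finger_force: 0.0
```

servo_tool(motion=[[[0,0,-30,0,0],[0,0,-70,0,0],[0,0,-90,0,0],[30,0,-90,0,0],[70,0,-90,0,0],[100,0,-90,0,0],[100,0,-90,0,0],[100,0,-90,0,0]]])

```text
time_s: 12.77
tool_pos: [0.473, -0.0627, 0.1966]
orientation: [3.141, 0.0, 1.772]
force: [0.1, 0.3, -1.0]
finger_gap: -0.0001
finger_force: 0.0
```

Run:
```python
from h import *
im=viewer.read_camera('wrist');s=viewer.read_camera('side');q=viewer.read_camera('scene')
c=np.hstack([cv2.resize(s[170:330,90:340],(400,256),interpolation=cv2.INTER_CUBIC),cv2.resize(q[150:310,220:470],(400,256),interpolation=cv2.INTER_CUBIC)])
w=cv2.resize(im,(450,338)); w=cv2.copyMakeBorder(w,0,0,0,350,cv2.BORDER_CONSTANT)
cv2.imwrite('pics/w6.png',np.vstack([w,c]))
```

```text
(no output)
```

View pics/w6.png

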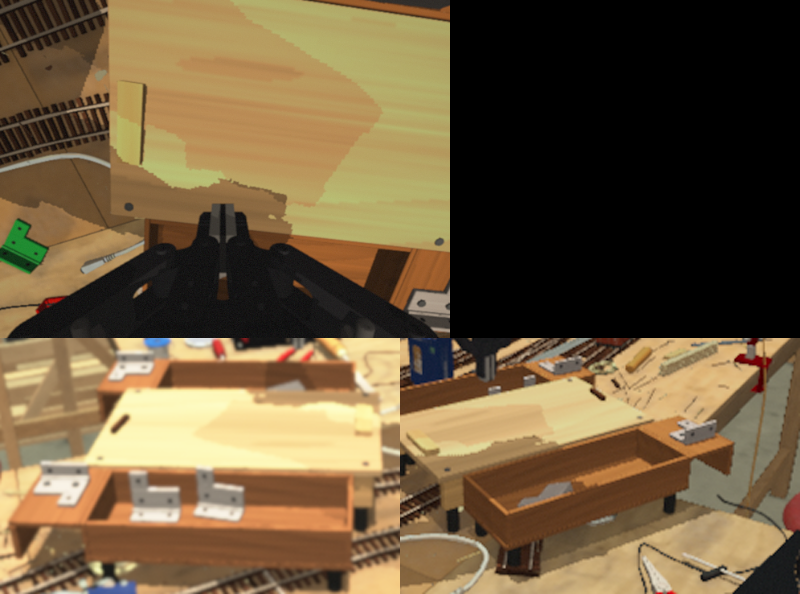

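The right bracket lies in the -y bin (scene crop at about (545,495)). Board clear, offcut and sleeper in place. A quick numeric check, then I hand in.

Run:
```python
from h import *
from bench import job
ctr=np.array([.547,-.014]);a=.07;B=np.array([[np.cos(a),np.sin(a)],[-np.sin(a),np.cos(a)]])
ok=False
for cam in ['scene','side']:
    c=viewer.calibration(cam)
    viewer.read_camera(cam)
    for n in ['bracket_right','bracket_left_1']:
        for d in viewer.outline_of(cam,n):
            if d['conf']<.3: continue
            v,u=np.argwhere(d['pixels']).mean(0)
            q=np.linalg.inv(Hom(c,.07))@[u,v,1]; w=B@(q[:2]/q[2]-ctr)*1000
            print(cam,n,round(d['conf'],2),[int(x) for x in d['bbox']],'board frame mm',w.round())
```

```text
scene bracket_right 0.46 [299, 239, 330, 248] board frame mm [ -50. -182.]
scene bracket_left_1 0.78 [227, 347, 257, 387] board frame mm [-339. -431.]
scene bracket_left_1 0.68 [174, 318, 210, 345] board frame mm [-381. -319.]
scene bracket_left_1 0.6 [296, 174, 304, 180] board frame mm [145. 194.]
scene bracket_left_1 0.36 [209, 176, 380, 271] board frame mm [-9. 19.]
side bracket_right 0.62 [262, 195, 277, 200] board frame mm [ -53. -189.]
side bracket_left_1 0.86 [211, 247, 248, 282] board frame mm [ 11. 132.]
side bracket_left_1 0.85 [380, 203, 407, 224] board frame mm [-346. -129.]
side bracket_left_1 0.73 [171, 254, 201, 285] board frame mm [ 91. 144.]
side bracket_left_1 0.57 [360, 185, 380, 198] board frame mm [-305. -237.]
```

```bash
python3 -c "
from bench import job;print(job.sign_off())"
```

```text
the job is handed in; nothing more can be done
None
```

I handed the job in at about 13 s of the 48 s allowed: both left-hand brackets are in the left bin, the right-hand bracket is in the right bin, and the offcut and sleeper were not touched; the sign-off returned no verdict.

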